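# Hold a slide carrier flush on a tilted stage

## Robot

A 7-joint arm with a two-finger parallel gripper is mounted at the origin on a cart in front of the work surface, level with it; the furniture and walls round the work are solid. World frame = base frame: x ahead of the robot, y to its left, z up, the work surface at z = 0. Lengths are in mm, angles in rad, forces in N, time in s.
With the tool pointing down it reaches from about 400 to 900 mm from the base axis. Payload 5.6 kg.
Tool frame: the origin (TCP) lies midway between the tips of the shut fingers; the grasp point (between the pads) lies 19 mm behind it; x points along the fingers, y is the direction in which the jaws open and shut, and the axes are right-handed (so a half turn about x gives the same grasp; the last joint's range is limited). The gripper opens to 92 mm and grips with 3 to 60 N. Pads are 20 mm wide; open, the fingers measure 128 mm over their backs; the gripper's body (75 mm by 189 mm) begins 69 mm behind the grasp point.
Start: joints at [1.059, 0.468, -0.012, 1.603, 0.006, 1.071, -0.056], TCP at [293.643, -579.899, 214.592] pointing down, gripper open.
Joint ranges: [-2.53, 2.53], [-0.31, 2.02], [-1.57, 1.55], [0.28, 2.44], [-1.29, 4.43], [0.15, 1.84], [-2.92, 2.92]. Speed limits (rad/s): [2.57, 2.57, 3.14, 3.14, 3.14, 3.14, 3.14].

## Interface

Orientations are given as a rotation vector (axis times angle).
In Python, from cell import robot, grip, kin, viewer gives the robot as it stands. Calls block until the motion is done:
- robot.movep(position, orientation): joint-space move of the TCP to a pose.
- robot.servo_line(position, feed=150, rotation=None): straight line of the TCP; rotation=None keeps the orientation; feed is the mean speed in mm/s.
- robot.goto_joints(angles): joint-space move.
- grip(opening, newtons=None): opening from 0.0 (shut) to 1.0 (fully open); newtons is the grip in N (None keeps the last); returns when the fingers have stopped.
- robot.hold(seconds).
- kin.ik(position, orientation): joint angles nearest the present ones, or None.
- robot.observe(): the state.
- viewer.read_camera(name): name is "scene" or "top" or "wrist"; returns the picture (400x640x3 uint8, red, green, blue); there is no depth.
- viewer.camera_info(name): a dict with "camera_matrix" (3x3 intrinsics, pixels), "R" (3x3) and "t" (3): a world point X has camera coordinates R X + t. Camera axes: x right, y down, z forward; pixel columns grow to the right and rows downward; lengths in mm; the calibration is good to about 2 mm. A picture is of the moment at which its call begins: read the wrist's pose just before it. camera_info takes no time and is no camera call; for the wrist camera it gives the pose at the moment of the call.
A pose or a line that the arm cannot do raises robot.IKError and nothing moves.
- robot.job_done(): hands the job in, once; it reports no verdict.
Trained networks look in the newest picture that a camera, given by its name, has taken for a name from the list of things; names that differ only in an ending like _2 or _b are one class to them, and where a whole thing is asked for, a point or a joint stands for the part that bears it (a point fixed in the world has none). Each returns a list of dicts, best first, with "confidence" (0 to 1); they miss things now and then, are a little off and sometimes report something else, mostly with a low value. They report only what shows in the picture. A call takes as long as a camera call. They do not tell look-alikes from the thing itself.
- viewer.silhouettes(name, camera): "mask" (400x640 bool, what is visible of it).
- viewer.pinpoint(name, camera): "at" ([x, y, z] in mm, in the coordinates of the camera as it stood for that picture, good to about 4 mm: a listed point, or the origin of a listed thing).
The state is a dict: "t": time; "joints": joint angles; "joint_velocities": joint speeds; "joint_torque": joint torques, N m; "tcp_pos": TCP position; "tcp_rot": TCP orientation; "contact_force": force on the tool from outside, world axes, zero at the start; "wrist_torque": the same for the moment, N m; "grip_width": opening from 0.0 (shut) to 1.0 (fully open).
Only numpy, scipy, OpenCV 4.12 (cv2) and the standard library are available. Lean on these libraries where they do the work, as an engineer would, in place of code of your own. Each camera call takes 0.05 s, during which the arm holds its last target.

## Task

Pick up the slide carrier and hold it flush on the sloped plate of the tilting stage: lengthways up the slope, in the middle of the plate, its lower short edge against the ledge. Press it gently so that the sprung plate visibly gives, about half of its 8 mm travel, and finish while still gripping and pressing it there: do not let go. Leave the stage's tilt as it is set and the other things where they are.

Things in the scene. Friction and masses are not known exactly. Their poses are not given: they have to be found in the camera images.
- slide_mid (a point): Centre (half-way up) of the loose slide carrier, 19.5 mm above its flat underside; it starts lying flat on the bench, z up. A metal plate 80 mm along x, 50 along y, 5 thick along z, with an upright grey grip block on its middle. The same either way round.
- slide: The slide carrier (about 80 g); origin at the centre of its underside, axes as for slide_mid. Its grip block is 30 mm along x, 14 mm along y and stands from 5 to 39 mm above the underside: pinch it across the 14 mm.
- seat (a point): Middle of the stage's sloped face, where the centre of the carrier's underside belongs. Moves with the plate. z is square out of the face, x up the slope, y across. The metal plate is 98 mm along x, 70 along y. A steel ledge, 6 mm wide, 62 long, 5 high, crosses its lower end with its inner side at x = -40 mm, so a carrier resting on it is centred on x = 0.
- stage_plate (a joint): How far the plate is pressed in against its spring along its own -z, in m: 0 at rest, 0.008 at the stop. The spring needs about 1 N to start and 0.7 N more for each mm.
- stage: The whole tilting stage, fixed to the bench: grey base plate 140 x 120 x 10 mm, with hinge ears on its lower side, two curved steel arcs and a tilting frame. Origin under the centre of the base; x points to the high side of the slope. The slope differs from case to case, about 11 to 26 degrees.
- tilt_edge (a point): Middle of the upper edge of the tilting frame, under the sprung plate's high end. The frame's hinge is clamped stiff (about 4 N m); its tilt is to stay as set.
- tape: Bystander: roll of labelling tape, 52 mm across, 19 high. Origin at the centre of its underside.
- timer: Bystander: small countdown timer, 58 x 68 x 29 mm. Origin at the centre of its underside.
- petri: Bystander: stack of three small dishes, 62 mm across, 35 high. Origin at the centre of its underside.
- bottle_agar: Bystander: small reagent bottle with a screw cap, 60 mm across, 100 high. Origin at the centre of its underside.
- marker_1: Bystander: lab marker lying down, 131 mm long, 12 thick. Origin at the centre of its underside.
Not all that is in view belongs to the job. What is shaped like the slide but green is not meant.

How it is judged:
By the outcome, as a careful person would: the job done as asked, in the order asked, and still so for the second after the job is handed in, while the arm keeps its last pose, push and grip.
It also fails if it takes over 42 s, if anything falls off the work surface, if the arm or the gripper's body presses on something with over 40 N, if the wrist force passes 120 N, or if a joint passes its speed limit or range.

## Working session

There is one attempt and no reset: what is moved stays moved. The work goes in short steps, each a Python script; the robot and the scene stay as the last script left them, time stands still between calls to the robot, and variables do not carry over. Pictures are saved under pics/ and viewed, and the job is handed in when it is done.

```bash
mkdir -p pics; ls
cat > h.py <<'E'
import numpy as np, cv2
from cell import robot, grip, kin, viewer
from scipy.spatial.transform import Rotation as R
def snap(cam,fn):
    im=viewer.read_camera(cam); cv2.imwrite('pics/'+fn,im[:,:,::-1]); return im
def world(cam,p,ci=None):
    ci=ci or viewer.camera_info(cam); return np.array(ci['R']).T@(np.array(p)-np.array(ci['t']))
def proj(cam,X,ci=None):
    ci=ci or viewer.camera_info(cam); p=np.array(ci['R'])@np.array(X)+np.array(ci['t']); q=np.array(ci['camera_matrix'])@p; return q[:2]/q[2]
E
python3 - <<'E'
from h import *
np.set_printoptions(precision=1,suppress=True)
o=robot.observe();print(o)
for c in ['top','scene']:
    snap(c,c+'0.png')
    for n in ['slide_mid','seat','tilt_edge','stage']:
        for d in viewer.pinpoint(n,c): print(c,n,round(d['confidence'],2),world(c,d['at']),proj(c,world(c,d['at'])))
E
```

```text
pics
{'t': 0.0, 'joints': array([ 1.1,  0.5, -0. ,  1.6,  0. ,  1.1, -0.1]), 'joint_velocities': array([-0.,  0., -0.,  0., -0., -0.,  0.]), 'joint_torque': array([  0. , -52.1,  -0. , -24.4,  -0.1,   0. ,   0. ]), 'tcp_pos': array([ 293.4, -579.4,  213.6]), 'tcp_rot': array([ 2. ,  0.5, -2. ]), 'contact_force': array([-0. , -0.2, -1.1]), 'wrist_torque': array([-0., -0.,  0.]), 'grip_width': 1.0051175902871785}
top slide_mid 0.78 [531.9  11.9  18.5] [360.3 185.1]
top slide_mid 0.68 [531.6 152.3  -2.4] [302.1 186. ]
top seat 0.58 [ 520.3 -193.9   62.2] [452.4 187.9]
top tilt_edge 0.97 [ 576.4 -180.    61.9] [445.6 163.7]
top stage 0.64 [ 524.5 -195.2   -2.3] [445.  190.6]
scene slide_mid 0.8 [528.8 156.9  19.1] [298.2 216.7]
scene slide_mid 0.76 [533.3  10.4  22. ] [339.3 198.3]
scene seat 0.71 [ 521.8 -193.8   59.1] [396.7 170.4]
scene tilt_edge 0.6 [ 579.  -177.2   59.4] [382.6 161.4]
scene tilt_edge 0.52 [ 524.7 -191.1   58.2] [395.5 170.4]
scene stage 0.74 [ 525.8 -189.2   -4.2] [392.9 184.1]
```

View pics/top0.png

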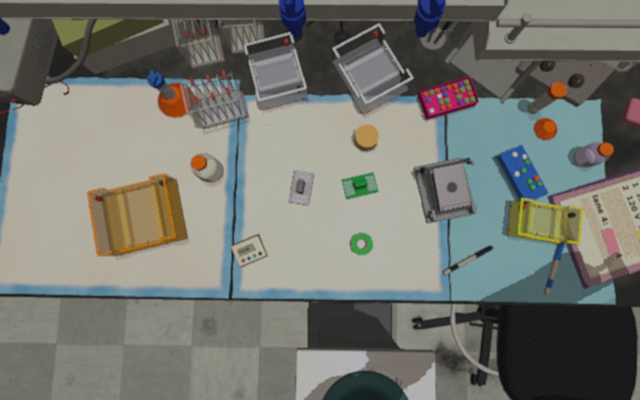

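View pics/scene0.png

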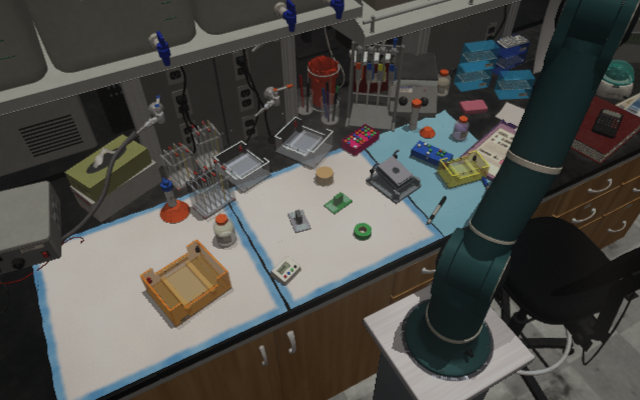

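The grey carrier is at top px (301,187), the green decoy is at (360,185), and the stage is at (445,190) with its high side away from the robot. I'll move the wrist camera over the carrier next.

Run:
```python
from h import *
np.set_printoptions(precision=2,suppress=True)
print(R.from_rotvec(robot.observe()['tcp_rot']).as_matrix())
ci=viewer.camera_info('wrist')
C=-np.array(ci['R']).T@ci['t']; o=robot.observe()
Rt=R.from_rotvec(o['tcp_rot']).as_matrix()
print('cam in tool',Rt.T@(C-o['tcp_pos'])); print('cam axes in tool',Rt.T@np.array(ci['R']).T); print(ci['camera_matrix'])
# yaw from silhouettes top
ms=viewer.silhouettes('slide','top')
for d in ms:
    ys,xs=np.nonzero(d['mask']); r=cv2.minAreaRect(np.c_[xs,ys].astype(np.float32)); print(d['confidence'],r)
def T(th): 
    x=np.array([0,0,-1.]);y=np.array([-np.sin(th),np.cos(th),0]);return R.from_matrix(np.c_[x,y,np.cross(x,y)]).as_rotvec()
for th in [0,np.pi]:
    for p in [(531,154,230),(520,-190,200)]: print(th,p,kin.ik(p,T(th)))
```

```text
[[-0.    0.45 -0.89]
 [ 0.   -0.89 -0.45]
 [-1.   -0.    0.  ]]
cam in tool [-169.51    2.09  -67.09]
cam axes in tool [[ 0.   -0.24  0.97]
 [ 1.    0.   -0.  ]
 [-0.    0.97  0.24]]
[[289.69   0.   316.43]
 [  0.   289.69 199.66]
 [  0.     0.     1.  ]]
0.94 ((300.0159912109375, 187.91200256347656), (21.287368774414062, 32.55715560913086), 10.30484676361084)
0.78 ((358.9411926269531, 184.76470947265625), (21.3431339263916, 33.469913482666016), 75.96376037597656)
0 (531, 154, 230) [ 0.41  0.48 -0.98  1.78  0.44  1.12  0.85]
0 (520, -190, 200) [ 0.83  0.41 -0.67  1.82  0.3   1.01  1.6 ]
3.141592653589793 (531, 154, 230) [ 0.18  0.37 -0.65  1.79  0.26  1.06 -2.14]
3.141592653589793 (520, -190, 200) [ 0.39  0.33 -0.12  1.85  0.05  0.97 -1.32]
```

```bash
cat >> h.py <<'E'
def T(th,tilt=0):
    # th: yaw of object's x axis; tilt: slope rising along x. tool x = -z_obj, tool y=-y_obj
    M=R.from_euler('ZY',[th,-tilt]).as_matrix()
    return R.from_matrix(np.c_[-M[:,2],-M[:,1],-M[:,0]]).as_rotvec()
E
python3 - <<'E'
from h import *
np.set_printoptions(precision=1,suppress=True)
def look(tag,names):
    robot.hold(0.2)
    ci=viewer.camera_info('wrist'); snap('wrist',tag+'.png')
    for n in names:
        for d in viewer.pinpoint(n,'wrist'):
            w=world('wrist',d['at'],ci); print(tag,n,round(d['confidence'],2),w,proj('wrist',w,ci))
    np.savez('pics/'+tag+'.npz',R=ci['R'],t=ci['t'],K=ci['camera_matrix'])
robot.movep((515,-193,220),T(0.24)); look('w_stage',['seat','tilt_edge','stage'])
robot.movep((531,154,200),T(-0.18)); look('w_slide',['slide_mid','slide'])
print(robot.observe()['t'])
E
```

```text
w_stage seat 0.73 [ 521.3 -193.8   59.8] [315.7 181.1]
w_stage tilt_edge 0.61 [ 580.5 -183.5   58.1] [319.2 127.6]
w_stage stage 0.56 [ 519.2 -191.7    1.2] [313.9 174.3]
w_slide slide_mid 0.97 [534.4  10.9  24.5] [431.2 161.2]
w_slide slide_mid 0.69 [526.  152.7  21.4] [315.3 188.6]
w_slide slide 0.76 [529.4 156.3  -1.4] [312.1 182.9]
w_slide slide 0.58 [529.2  16.   -0.8] [420.  163.6]
4.2417
```

```bash
ls pics
```

```text
scene0.png
top0.png
w_slide.npz
w_slide.png
w_stage.npz
w_stage.png
```

View pics/w_stage.png

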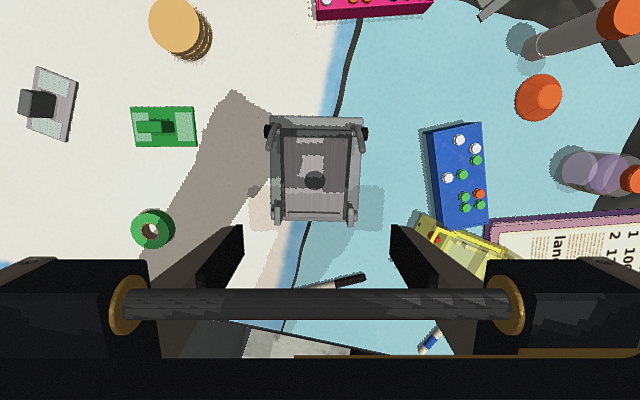

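View pics/w_slide.png

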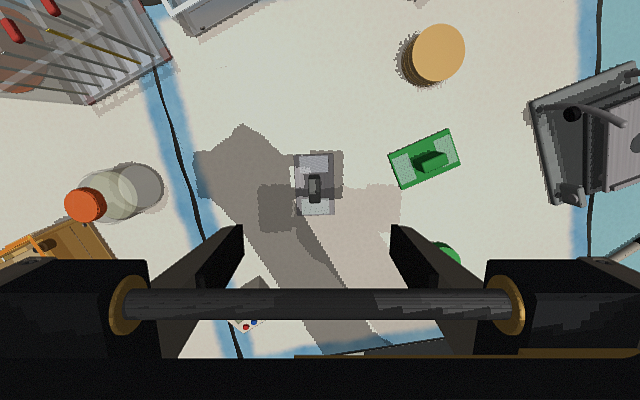

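The first picture shows the stage near (316,180), with dark clamps and the high end at the top. The second shows the carrier at (314,185), almost upright in the image. I'll zoom in on both.

Run:
```python
import cv2
a=cv2.imread('pics/w_stage.png')[100:240,240:390]; b=cv2.imread('pics/w_slide.png')[140:230,270:360]
cv2.imwrite('pics/z1.png',cv2.resize(a,None,fx=4,fy=4,interpolation=2)); cv2.imwrite('pics/z2.png',cv2.resize(b,None,fx=6,fy=6,interpolation=2))
```

```text
(no output)
```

View pics/z1.png

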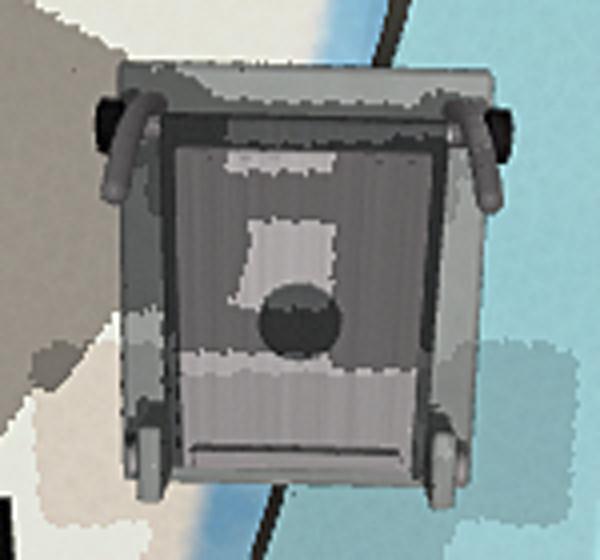

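View pics/z2.png

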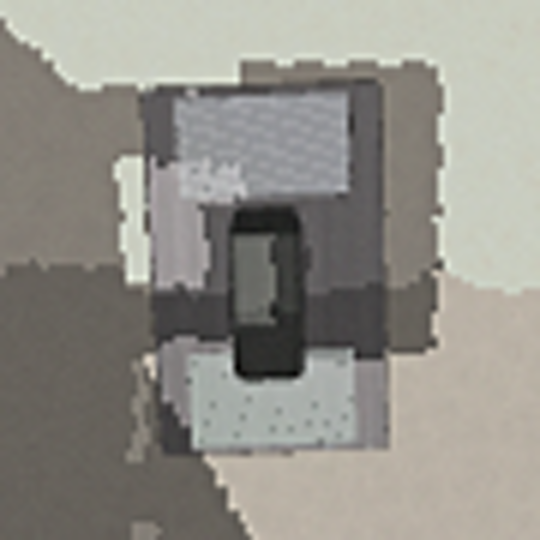

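```bash
cat >> h.py <<'E'
class CI(dict): pass
def loadci(tag):
    d=np.load('pics/'+tag+'.npz'); return dict(R=d['R'],t=d['t'],camera_matrix=d['K'])
def ray(ci,uv,z):
    d=np.array(ci['R']).T@np.linalg.solve(ci['camera_matrix'],np.r_[uv,1.]); C=-np.array(ci['R']).T@np.array(ci['t']); return C+d*(z-C[2])/d[2]
def fitstage(ci,obs,x0,prior=None):
    # obs: list of (local point, uv); params seat xyz, yaw, tilt
    from scipy.optimize import least_squares
    def f(p):
        M=R.from_euler('ZY',[p[3],-p[4]]).as_matrix()
        r=np.concatenate([proj(None,p[:3]+M@np.array(l),ci)-np.array(uv) for l,uv in obs])
        if prior is not None: r=np.r_[r,(p[:3]-prior)/6]
        return r
    s=least_squares(f,x0); return s.x,s.fun
E
python3 - <<'E'
from h import *
np.set_printoptions(precision=2,suppress=True)
ci=loadci('w_slide')
c=[np.array(p)/6+[270,140] for p in [(145,86),(381,81),(388,450),(161,450)]]
W=np.array([ray(ci,p,5) for p in c]); print(W, W.mean(0))
print([np.linalg.norm(W[i]-W[(i+1)%4]) for i in range(4)])
for a,b in [(3,0),(2,1)]: d=W[b]-W[a]; print(np.degrees(np.arctan2(d[1],d[0])))
b=[np.array(p)/6+[270,140] for p in [(232,208),(300,208),(303,378),(238,378)]]
B=np.array([ray(ci,p,39) for p in b]); print('block top',B,B.mean(0))
ci=loadci('w_stage')
o=[((49,35,0),(177,147)),((49,-35,0),(437,149)),((-49,35,0),(181,468)),((-49,-35,0),(414,468)),((0,0,0),(300,321)),((-40,31,5),(190,447)),((-40,-31,5),(399,453))]
o=[(l,np.array(u)/4+[240,100]) for l,u in o]
for pr in [None,np.array([521,-194,60])]:
    x,r=fitstage(ci,o,[521,-194,60,.2,.3],pr); print(x,np.degrees(x[3:]));print(r)
E
```

```text
[[570.33 171.35   5.  ]
 [562.46 122.87   5.  ]
 [483.08 134.74   5.  ]
 [492.08 183.69   5.  ]] [526.99 153.16   5.  ]
[np.float64(49.1079391947884), np.float64(80.26406693682536), np.float64(49.77149982136945), np.float64(79.211998393059)]
-8.963209855564923
-8.500733242428282
block top [[547.16 156.44  39.  ]
 [544.79 143.6   39.  ]
 [511.47 149.03  39.  ]
 [513.78 161.61  39.  ]] [529.3  152.67  39.  ]
[ 523.3  -192.7    62.71    0.21    0.2 ] [12.16 11.6 ]
[-0.73 -0.55 -0.31  0.71  0.18 -0.59 -0.56  0.86  0.16 -0.57  0.71  0.16
  0.65 -0.02]
[ 523.14 -192.73   61.7     0.21    0.19] [12.15 11.17]
[-0.58 -0.51 -0.45  0.75  0.24 -0.57 -0.61  0.88  0.16 -0.58  0.77  0.14
  0.59 -0.04  0.36  0.21  0.28]
```

Run:
```python
from h import *
np.set_printoptions(precision=2,suppress=True)
th=np.radians(-8.8)
robot.servo_line((528,153,60),feed=150,rotation=T(th))
robot.servo_line((528,153,9.5),feed=60)
o=robot.observe(); print(o['tcp_pos'],o['contact_force'],o['t'])
grip(0.0,25)
o=robot.observe(); print(o['tcp_pos'],o['contact_force'],o['grip_width']*92,o['t'])
robot.servo_line((528,153,150),feed=150)
robot.hold(.2)
o=robot.observe(); print(o['tcp_pos'],o['contact_force'],o['grip_width']*92,o['t'])
ci=viewer.camera_info('wrist');np.savez('pics/w_held.npz',R=ci['R'],t=ci['t'],K=ci['camera_matrix'])
snap('wrist','w_held.png')
```

```text
[528.27 153.11   9.74] [0.31 0.26 0.61] 6.3167
[528.07 153.19   9.54] [-0.19  0.22 -0.71] 13.890365509333332 7.475
[527.49 152.88 149.09] [-0.2   0.31 -1.72] 14.205436721555335 8.7583
```

View pics/w_held.png

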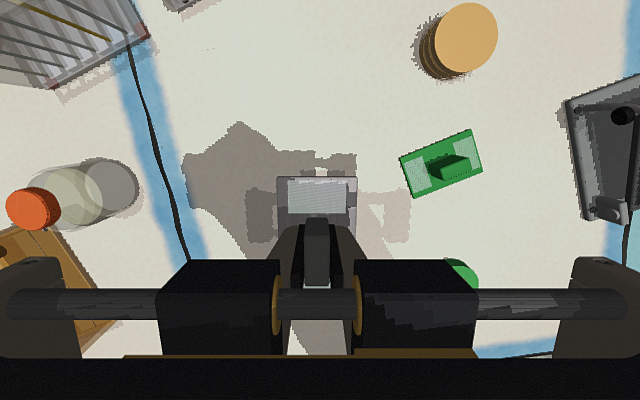

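Run:
```python
from h import *
np.set_printoptions(precision=2,suppress=True)
def look(tag):
    robot.hold(0.2)
    ci=viewer.camera_info('wrist'); snap('wrist',tag+'.png')
    np.savez('pics/'+tag+'.npz',R=ci['R'],t=ci['t'],K=ci['camera_matrix'])
robot.movep((430,-212,170),T(.21,.55)); look('s1')
o=robot.observe(); print(o['tcp_pos'],R.from_rotvec(o['tcp_rot']).as_matrix(),o['contact_force'],o['grip_width']*92,o['t'])
ci=loadci('w_held')
b=cv2.imread('pics/w_held.png')[165:265,260:370]
cv2.imwrite('pics/z3.png',cv2.resize(b,None,fx=6,fy=6,interpolation=2))
M=R.from_rotvec(T(np.radians(-8.8))).as_matrix()
P=np.array([527.49,152.88,149.09])
for l in [(4.5,-25,-40),(4.5,25,-40),(4.5,-25,0),(4.5,25,0)]: print(proj(None,P+M@np.array(l),ci), (proj(None,P+M@np.array(l),ci)-[260,165])*6)
```

```text
[ 430.36 -211.49  170.04] [[ 0.51  0.21 -0.83]
 [ 0.11 -0.98 -0.18]
 [-0.85 -0.   -0.52]] [ 0.72 -0.63 -1.22] 13.547344267154369 10.9
[271.18 175.03] [67.05 60.19]
[353.65 175.04] [561.91  60.25]
[273.57 236.89] [ 81.42 431.32]
[351.66 236.89] [549.96 431.33]
```

View pics/s1.png

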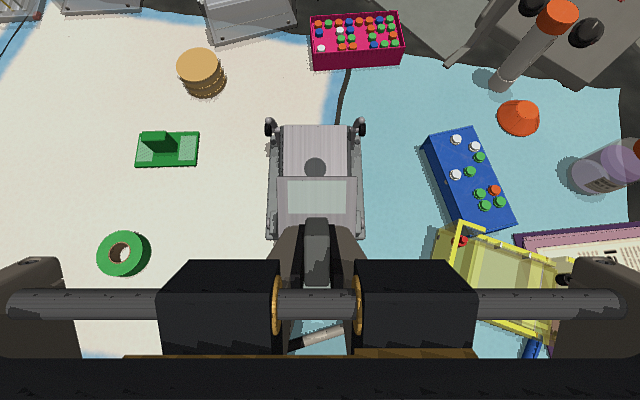

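View pics/z3.png

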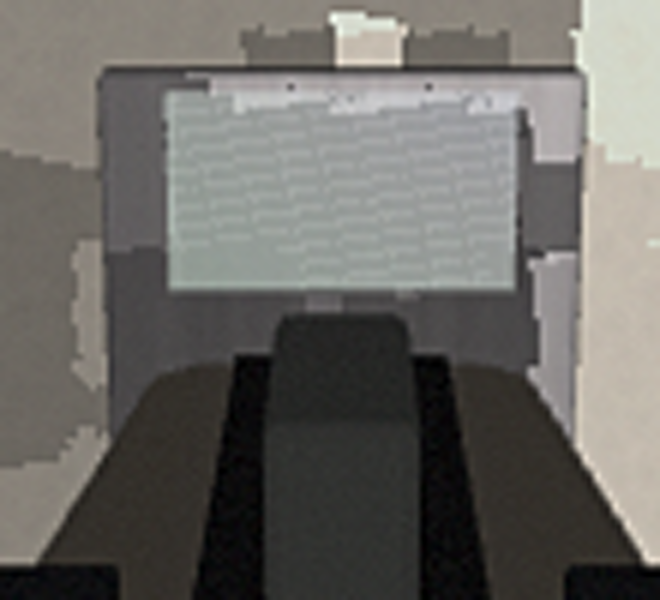

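In z3 the held carrier's front edge runs (103–583, 70) and is centred between the fingers. The projection is about 4 px off laterally, so the wrist camera has a lateral bias of about 2.5 mm, which I'll include in the fit. Next I'll zoom on s1.

Run:
```python
import cv2
a=cv2.imread('pics/s1.png')[110:245,250:380]
cv2.imwrite('pics/z4.png',cv2.resize(a,None,fx=6,fy=6,interpolation=2)[:600,:])
cv2.imwrite('pics/z4.png',cv2.resize(a[:100],None,fx=6,fy=6,interpolation=2))
```

```text
(no output)
```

View pics/z4.png

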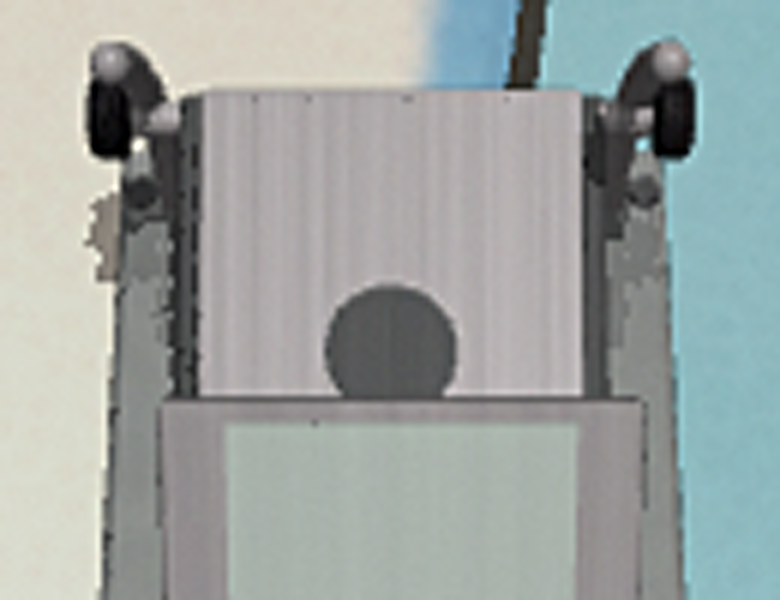

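```bash
cat > fit.py <<'E'
from h import *
from scipy.optimize import least_squares
np.set_printoptions(precision=2,suppress=True)
Z=lambda u,s,off:np.array(u)/s+np.array(off)
A={'w_stage':[(l,Z(u,4,(240,100))) for l,u in [((49,35,0),(177,147)),((49,-35,0),(437,149)),((-49,35,0),(181,468)),((-49,-35,0),(414,468)),((0,0,0),(300,321)),((-40,31,5),(190,447)),((-40,-31,5),(399,453))]],
 's1':[(l,Z(u,6,(250,110))) for l,u in [((49,35,0),(203,91)),((49,-35,0),(584,91)),((0,0,0),(391,350)),(('n',35,0),(200,395)),(('n',-35,0),(586,395))]]}
S={'w_held':[(l,Z(u,6,(260,165))) for l,u in [((40,25,5),(103,70)),((40,-25,5),(583,70))]],
 's1':[(l,Z(u,6,(250,110))) for l,u in [((40,25,5),(163,402)),((40,-25,5),(642,402))]]}
TP={'w_stage':((515,-193,219.5),T(.24)),'w_held':((527.49,152.88,149.09),T(np.radians(-8.8))),'s1':((430.36,-211.49,170.04),T(.21,.55))}
C0={k:loadci(k) for k in TP}
def cam(tag,dt,dr):
    ci=C0[tag]; Rr=R.from_rotvec(dr).as_matrix()
    return dict(R=Rr@ci['R'],t=Rr@np.array(ci['t'])+dt,camera_matrix=ci['camera_matrix'])
def res(p):
    seat,yaw,tilt,dt,dr,sx,n,syaw=p[:3],p[3],p[4],p[5:8],p[8:11],p[11],p[12],p[13]
    M=R.from_euler('ZY',[yaw,-tilt]).as_matrix(); r=[]
    for k in A:
        c=cam(k,dt,dr)
        for l,u in A[k]:
            l=np.array([n if l[0]=='n' else l[0],l[1],l[2]],float); r.append((proj(None,seat+M@l,c)-u)/.5)
    for k in S:
        c=cam(k,dt,dr); P,rv=TP[k]; Mt=R.from_rotvec(rv).as_matrix()
        for l,u in S[k]:
            q=R.from_euler('z',syaw).apply(l); t=np.array([9.5-q[2],-q[1],-(q[0]+sx)])
            r.append((proj(None,np.array(P)+Mt@t,c)-u)/.5)
    return np.r_[np.concatenate(r),dt/1.5,dr/.008,sx/2,syaw/.01]
s=least_squares(res,[523,-192,61,.21,.2]+[0]*7+[10,0])
J=s.jac; sd=np.sqrt(np.diag(np.linalg.inv(J.T@J)))
if __name__=='__main__':
    p=s.x; print('seat',p[:3],'deg',np.degrees(p[3:5]),'dt',p[5:8],'dr',p[8:11]*1e3,'sx',p[11],'n',p[12],'syaw',p[13]); print('sd',sd[:3],np.degrees(sd[3:5]),sd[5:8],sd[11]);print(s.fun)
E
python3 fit.py
```

```text
seat [ 523.18 -189.31   61.8 ] deg [11.99 10.13] dt [1.88 0.03 2.78] dr [-1.68  4.5  -1.06] sx -1.0838488260095984 n -8.53987601765874 syaw -0.001426887471768369
sd [2.05 1.01 0.63] [0.42 0.98] [0.98 1.26 0.83] 1.3517360292843448
[-0.37 -0.83 -1.52  1.76  0.82 -1.08 -1.43  2.03  0.39 -1.22  1.86  0.11
  0.96 -0.06  0.36 -0.19 -0.77 -0.25  0.4  -0.37 -0.33 -0.03 -0.19  0.03
 -1.58  2.03  0.53  2.05 -0.69 -2.11  1.5  -1.91  1.25  0.02  1.86 -0.21
  0.56 -0.13 -0.54 -0.14]
```

Run:
```python
from h import *
for th in [-np.pi/2,-np.pi/2+.21,-1.0,-.7]:
  for tl in [.7,.9,1.1]:
    print(th,tl,kin.ik((525,-20,160),T(th,tl)))
```

```text
-1.5707963267948966 0.7 [ 0.37779094  0.82567532 -1.10916083  1.87687672  1.16535791  1.67132869
  1.95911684]
-1.5707963267948966 0.9 [ 0.16485504  0.80902155 -0.89268544  1.85775136  1.15706608  1.72948488
  1.91176023]
-1.5707963267948966 1.1 [-0.04057999  0.82944631 -0.67421549  1.83497778  1.14499741  1.788311
  1.87441359]
-1.3607963267948966 0.7 [ 0.4893663   0.94997052 -1.32716911  1.97497811  1.35955548  1.77836823
  2.02385831]
-1.3607963267948966 0.9 [ 0.29209206  0.8872877  -1.1106297   1.97489564  1.35491517  1.80516986
  1.94470532]
-1.3607963267948966 1.1 [-0.06046892  0.7675687  -0.67419116  1.97466865  1.25799489  1.69002167
  1.90623357]
-1.0 0.7 [ 0.56518015  0.81428004 -1.3208778   2.14819138  1.47243231  1.5381063
  2.25151156]
-1.0 0.9 [ 0.33858091  0.75732437 -1.10799688  2.18767666  1.52594399  1.58723346
  2.08802484]
-1.0 1.1 [-0.06420596  0.66196866 -0.67422     2.21689578  1.4958176   1.51716625
  1.92725009]
-0.7 0.7 [ 0.5497208   0.50437253 -1.10209667  2.28080238  1.50495451  1.06074307
  2.4401653 ]
-0.7 0.9 [-0.69947941  0.33165129  0.21031256  2.4137322   1.56817438  0.75630874
  2.09409122]
-0.7 1.1 None
```

Run:
```python
from h import *
from fit import s
p=s.x
np.set_printoptions(precision=0,suppress=True)
ci=loadci('s1'); P=np.array([430.36,-211.49,170.04]); Mt=R.from_rotvec(T(.21,.55)).as_matrix()
Rc=np.array(ci['R'])@Mt; tc=np.array(ci['t'])+np.array(ci['R'])@P
Ms=R.from_euler('ZY',[p[3],-p[4]]).as_matrix()
for pos,th,tl in [((400,-120,150),.21,1.0),((400,-120,170),.0,1.0),((380,-110,150),.0,1.0),((400,-110,130),-.3,1.0),((420,-90,140),-.5,1.0),((420,-70,150),-.6,.9)]:
    Mn=R.from_rotvec(T(th,tl)).as_matrix(); Rn=Rc@Mn.T; c=dict(R=Rn,t=tc-Rn@np.array(pos),camera_matrix=ci['camera_matrix'])
    print(pos,th,tl,kin.ik(pos,T(th,tl)) is not None,kin.ik(pos,T(th,tl)),[proj(None,p[:3]+Ms@np.array(l),c) for l in [(49,35,0),(49,-35,0),(-49,-35,0),(-49,35,0)]])
```

```text
(400, -120, 150) 0.21 1.0 False None [array([364., 171.]), array([423., 171.]), array([442., 247.]), array([372., 247.])]
(400, -120, 170) 0.0 1.0 False None [array([335., 178.]), array([387., 171.]), array([416., 238.]), array([356., 249.])]
(380, -110, 150) 0.0 1.0 False None [array([343., 156.]), array([395., 149.]), array([426., 213.]), array([365., 223.])]
(400, -110, 130) -0.3 1.0 False None [array([302., 151.]), array([352., 134.]), array([400., 192.]), array([346., 216.])]
(420, -90, 140) -0.5 1.0 False None [array([297., 166.]), array([341., 142.]), array([399., 193.]), array([356., 225.])]
(420, -70, 150) -0.6 0.9 False None [array([299., 153.]), array([338., 125.]), array([398., 173.]), array([361., 207.])]
```

```bash
cat >> h.py <<'E'
SEAT=np.array([523.2,-189.6,61.8]); YAW=np.radians(12.0); TILT=np.radians(11.0); SX=-1.1
def tgt(l,tilt=TILT,yaw=YAW,seat=SEAT):
    "TCP so that slide underside centre is at local l in seat frame"
    M=R.from_euler('ZY',[yaw,-tilt]).as_matrix(); return seat+M@(np.array(l,float)+[-SX,0,9.5])
def loc(o,tilt=TILT,yaw=YAW,seat=SEAT):
    M=R.from_euler('ZY',[yaw,-tilt]).as_matrix(); return M.T@(o['tcp_pos']-seat)-[-SX,0,9.5], M.T@o['contact_force'], R.from_rotvec(o['tcp_rot']).inv().apply(o['wrist_torque'])
def savelook(tag):
    ci=viewer.camera_info('wrist'); snap('wrist',tag+'.png')
    np.savez('pics/'+tag+'.npz',R=ci['R'],t=ci['t'],K=ci['camera_matrix'])
E
python3 - <<'E'
from h import *
np.set_printoptions(precision=2,suppress=True)
robot.movep(tgt((5,0,60)),T(YAW,TILT))
robot.servo_line(tgt((5,0,12)),feed=80); robot.hold(.3)
o=robot.observe(); print(loc(o),o['t'],o['tcp_rot'],T(YAW,TILT))
savelook('a1')
a=cv2.imread('pics/a1.png')[100:240,240:390]
cv2.imwrite('pics/z5.png',cv2.resize(a,None,fx=4,fy=4,interpolation=2))
E
```

```text
(array([ 5.25, -0.2 , 12.39]), array([-0.67, -0.48, -0.54]), array([-0.03, -0.21, -0.03])) 13.0083 [ 2.31  0.24 -1.91] [ 2.31  0.24 -1.91]
```

View pics/z5.png

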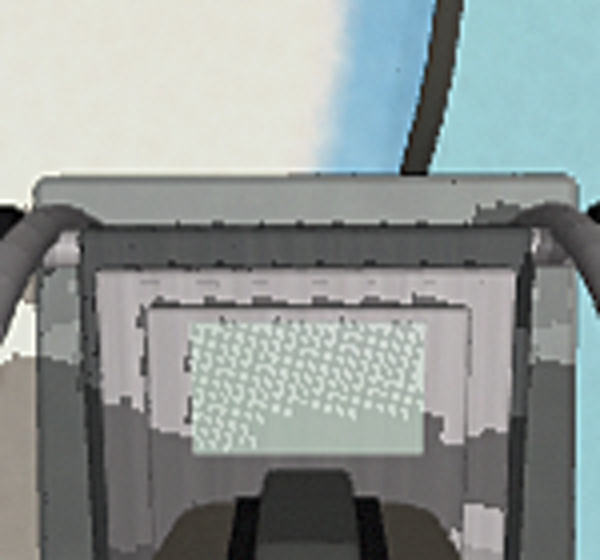

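The carrier is parallel to the plate and centred: its front edge spans 148–470, the plate 97–516. I'll lower it in steps and watch the forces.

Run:
```python
from h import *
np.set_printoptions(precision=2,suppress=True)
robot.servo_line(tgt((5,0,5)),feed=40)
robot.hold(.2); o=robot.observe(); l0,f0,t0=loc(o); print('ref',l0,f0,t0)
z=5
while z>-5:
    z-=1; robot.servo_line(tgt((5,0,z)),feed=20); robot.hold(.1)
    l,f,t=loc(robot.observe()); print(z,l,f-f0,t-t0)
    if abs((f-f0)[2])>1.2: break
print(robot.observe()['t']); savelook('a2')
a=cv2.imread('pics/a2.png')[100:240,240:390]
cv2.imwrite('pics/z6.png',cv2.resize(a,None,fx=4,fy=4,interpolation=2))
```

```text
ref [ 5.06 -0.03  5.01] [ 0.58 -0.95 -0.28] [ 0.03 -0.21 -0.01]
4 [ 4.99 -0.03  4.02] [-0.66  1.42 -0.78] [-0.01 -0.04 -0.  ]
3 [4.98 0.02 2.97] [-1.33  1.15 -1.5 ] [-0.03 -0.01 -0.03]
14.2833
```

View pics/z6.png

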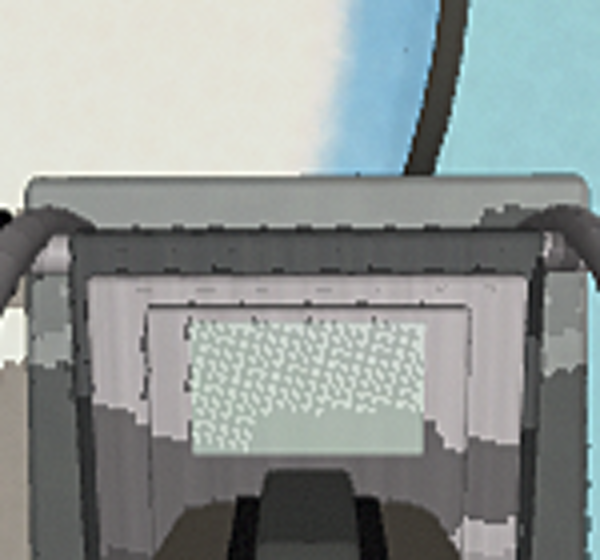

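```bash
cat >> h.py <<'E'
def avg(n=8,dt=.02):
    L=[]
    for _ in range(n): robot.hold(dt); L.append(loc(robot.observe()))
    return [np.mean([a[i] for a in L],0) for i in range(3)]
E
python3 - <<'E'
from h import *
np.set_printoptions(precision=2,suppress=True)
l0,f0,t0=avg(); print('ref',l0,f0,t0); np.savez('ref.npz',f0=f0,t0=t0)
z=3
while z>-5:
    z-=.75; robot.servo_line(tgt((5,0,z)),feed=20)
    l,f,t=avg(); print(z,l,f-f0,t-t0)
    if abs((f-f0)[2])>1.2: break
print(robot.observe()['t'])
E
```

```text
ref [ 5.01 -0.01  3.01] [-0.18 -0.02 -1.01] [ 0.   -0.25 -0.03]
2.25 [4.98 0.01 2.22] [-0.07  0.04  0.02] [-0.    0.02  0.  ]
1.5 [ 5.08 -0.06  1.57] [-0.39  0.07  1.63] [-0.    0.03 -0.01]
15.2333
```

Run:
```python
from h import *
np.set_printoptions(precision=2,suppress=True)
r=np.load('ref.npz');f0,t0=r['f0'],r['t0']
z=1.0
robot.servo_line(tgt((5,0,z)),feed=20); l,f,t=avg(); print('press',l,f-f0,t-t0)
x=5
while x>-6:
    x-=1; robot.servo_line(tgt((x,0,z)),feed=20)
    l,f,t=avg(6); print(x,l,f-f0,t-t0)
    if (f-f0)[0]>3: break
print(robot.observe()['t'],robot.observe()['grip_width']*92); savelook('a3')
a=cv2.imread('pics/a3.png')[100:240,240:390]
cv2.imwrite('pics/z7.png',cv2.resize(a,None,fx=4,fy=4,interpolation=2))
```

```text
press [ 5.09 -0.06  1.05] [0.14 0.27 1.45] [ 0.01  0.07 -0.01]
4 [ 4.22 -0.05  1.08] [0.55 0.19 1.42] [0.02 0.28 0.  ]
3 [2.92 0.01 1.  ] [0.5  0.05 1.78] [ 0.    0.22 -0.02]
2 [1.87 0.02 0.98] [ 0.31 -0.01  1.55] [ 0.02  0.19 -0.02]
1 [0.89 0.   0.99] [ 0.25 -0.26  1.56] [ 0.01  0.2  -0.01]
0 [ 0.11 -0.01  1.03] [ 0.89 -0.13  1.53] [-0.02  0.35 -0.05]
-1 [-0.    0.04  1.23] [4.02 0.72 1.55] [-0.03  1.04 -0.17]
17.7167 14.046266664024754
```

View pics/z7.png

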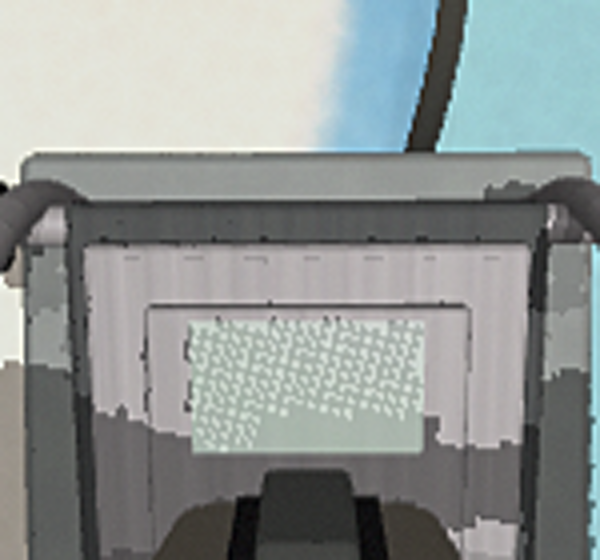

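```bash
cat >> h.py <<'E'
def tgt2(l,tilt,yaw=YAW):
    M=R.from_euler('ZY',[yaw,-TILT]).as_matrix();M2=R.from_euler('ZY',[yaw,-tilt]).as_matrix()
    return SEAT+M@np.array(l,float)+M2@np.array([-SX,0,9.5]), T(yaw,tilt)
E
python3 - <<'E'
from h import *
np.set_printoptions(precision=2,suppress=True)
r=np.load('ref.npz');f0,t0=r['f0'],r['t0']
for tl in [11,13,15,17,9]:
    p,rv=tgt2((1.5,0,-1.5),np.radians(tl)); robot.servo_line(p,feed=30,rotation=rv)
    robot.hold(.1); l,f,t=avg(12); df=f-f0; dt=t-t0
    print(tl,l,df,dt,'d',(dt[1]-.22*df[0])/df[2]*1e3)
print(robot.observe()['t'])
E
```

```text
11 [ 0.39  0.01 -1.71] [-1.6   0.05  3.54] [-0.02 -0.25 -0.04] d 29.46559380993133
13 [ 0.72 -0.03 -1.57] [-1.56 -0.24  3.8 ] [ 0.01 -0.61  0.04] d -69.73427090629207
15 [ 1.19 -0.03 -1.34] [-0.43  0.18  4.5 ] [ 0.02 -0.2  -0.06] d -24.393319166191173
17 [ 0.62 -0.05 -1.38] [0.21 0.16 5.65] [ 0.01 -0.18 -0.08] d -40.099497080493514
9 [ 0.93  0.06 -1.72] [2.16 0.87 4.1 ] [-0.03  0.72 -0.15] d 59.584053130345865
20.5917
```

Flush tilt is between 11° and 13°: the moment changes sign there and the force is lowest. I'll use 12°, press, slide to the ledge, let the carrier seat itself under a lighter grip, then regrip.

Run:
```python
from h import *
np.set_printoptions(precision=2,suppress=True)
r=np.load('ref.npz');f0,t0=r['f0'],r['t0']
tl=np.radians(12)
def go(x,z,n=8):
    p,rv=tgt2((x,0,z),tl); robot.servo_line(p,feed=30,rotation=rv); robot.hold(.1)
    l,f,t=avg(n); df=f-f0; dt=t-t0; print(x,z,l,df,dt,'d',(dt[1]-.22*df[0])/df[2]*1e3); return df
go(1.5,-1.5)
x=1
go(x,-1.8)
grip(0.0,9); go(x,-1.8)
while x>-2:
    x-=.6
    if go(x,-1.8,6)[0]>2.5: break
o=robot.observe();print(o['t'],o['grip_width']*92); savelook('a4')
a=cv2.imread('pics/a4.png')[100:240,240:390]
cv2.imwrite('pics/z8.png',cv2.resize(a,None,fx=4,fy=4,interpolation=2))
```

```text
1.5 -1.5 [-0.44 -0.04 -1.87] [-2.21 -0.15  3.56] [ 0.01 -0.72  0.04] d -66.76556732114044
1 -1.8 [ 0.7   0.08 -1.84] [-2.3  -0.13  4.19] [ 0.02 -0.74  0.  ] d -56.67830894778972
1 -1.8 [ 1.31  0.05 -1.69] [0.16 0.57 2.94] [ 0.01 -0.03 -0.2 ] d -22.011359113154917
0.4 -1.8 [ 0.68 -0.22 -1.64] [1.84 0.16 3.18] [ 0.03  0.33 -0.05] d -24.890711524783402
-0.19999999999999996 -1.8 [-0.29 -0.24 -1.73] [ 1.71 -0.53  2.95] [0.01 0.34 0.12] d -12.137376266708785
-0.7999999999999999 -1.8 [-0.4  -0.18 -1.63] [ 3.81 -0.84  3.37] [-0.03  0.83  0.2 ] d -2.0774458152183546
23.6083 13.988152730494617
```

View pics/z8.png

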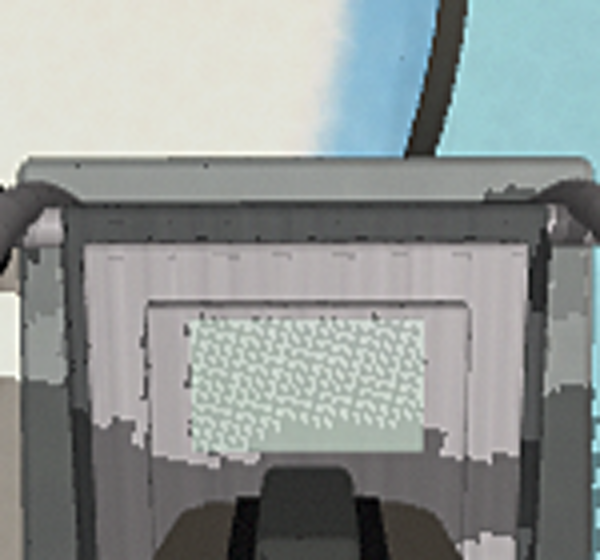

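Run:
```python
from h import *
np.set_printoptions(precision=2,suppress=True)
r=np.load('ref.npz');f0,t0=r['f0'],r['t0']
tl=np.radians(12)
def rep(s,n=12):
    l,f,t=avg(n); df=f-f0; dt=t-t0; print(s,l,df,dt,'d',(dt[1]-.22*df[0])/df[2]*1e3)
p,rv=tgt2((-.6,0,-2.3),tl); robot.servo_line(p,feed=20,rotation=rv); robot.hold(.2); rep('press')
grip(0.0,18); robot.hold(.3); rep('regrip')
o=robot.observe();print(o['t'],o['grip_width']*92); savelook('a5')
for c in ['scene','top']: snap(c,c+'5.png')
for n in ['seat','tilt_edge','slide_mid']:
  for c in ['scene','top']:
    for d in viewer.pinpoint(n,c): print(n,c,round(d['confidence'],2),world(c,d['at']))
M=R.from_euler('ZY',[YAW,-tl]).as_matrix(); print('expected mid',SEAT+R.from_euler('ZY',[YAW,-TILT]).as_matrix()@np.array([0,0,-2])+M@np.array([0,0,19.5]))
a=cv2.imread('pics/a5.png')[100:240,240:390]; b=cv2.imread('pics/scene5.png')[110:230,330:460]
cv2.imwrite('pics/z9.png',cv2.resize(a,None,fx=4,fy=4,interpolation=2)); cv2.imwrite('pics/z10.png',cv2.resize(b,None,fx=5,fy=5,interpolation=2)[:600])
```

```text
press [-0.43 -0.14 -2.18] [ 4.89 -1.42  3.55] [-0.06  1.06  0.3 ] d -3.5665119979456894
regrip [-0.48 -0.12 -2.2 ] [ 5.6  -1.38  3.75] [-0.09  1.28  0.34] d 12.408557716797471
25.025 13.569103143364819
seat scene 0.44 [ 522.6  -193.36   57.83]
seat scene 0.4 [653.53  -0.11  -3.88]
tilt_edge scene 0.61 [ 579.64 -179.9    57.68]
tilt_edge top 0.97 [ 577.14 -180.97   61.8 ]
tilt_edge top 0.63 [649.23  -3.59  -2.65]
slide_mid scene 0.74 [ 522.65 -188.96   77.78]
slide_mid scene 0.58 [530.    11.24  20.7 ]
slide_mid top 0.75 [530.87  10.33  19.39]
slide_mid top 0.68 [ 522.6  -194.8    76.82]
expected mid [ 519.61 -190.36   78.91]
```

View pics/z9.png

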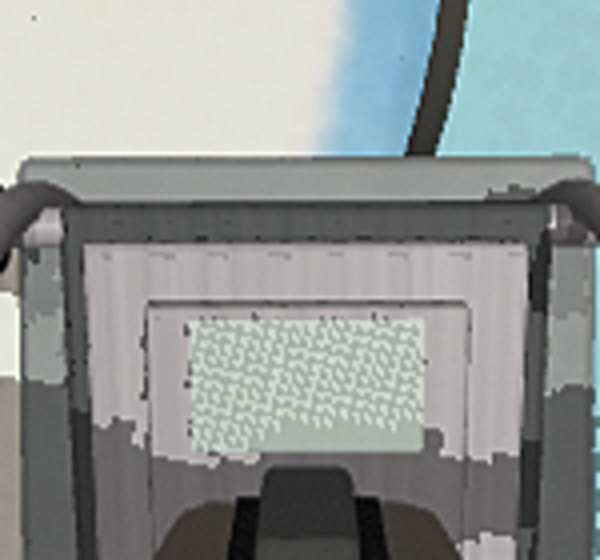

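View pics/z10.png

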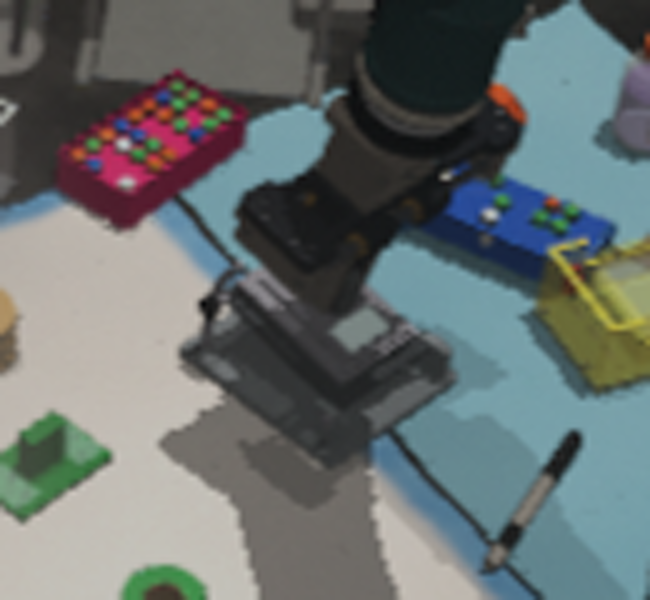

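Run:
```python
from h import *
np.set_printoptions(precision=2,suppress=True)
r=np.load('ref.npz'); l,f,t=avg(6); print(l,f-r['f0'],robot.observe()['t'])
robot.job_done()
```

```text
[-0.46 -0.12 -2.2 ] [ 5.46 -1.51  3.87] 25.575
the job is handed in; nothing more can be done
```

I picked up the grey carrier, set it flush on the sloped plate against the ledge, and handed the job in at 25.6 s while still gripping and pressing it. I left the green look-alike alone.

What the last checks showed:
- **Press:** about 3.9 N square to the plate. That means roughly 4 mm of plate travel by the stated spring rate. By position I get 3.5 to 4.1 mm.
- **Ledge:** about 5.5 N along the slope, more than friction alone should give, so the lower edge is resting on the ledge. I could not see the ledge itself, because the gripper hid it.
- **Flush:** the pressing force acted within about 12 mm of the carrier's centre. I found the flush tilt, about 12°, by feel, then let the carrier settle under a lighter grip.
- **Centring:** the wrist picture showed the carrier centred across the plate to within about 1 mm, with its edges parallel to the plate's.
- **Stage tilt:** in the two fixed cameras the frame's upper edge is within about 4 mm of where it started, which is their accuracy. I took no finer check of the tilt.

Disagreements:
- **Wrist camera:** it was off sideways by about 2.5 mm, and I corrected for that.
- **Tilt estimate:** the picture-based fit gave 10.1°, a little below the 12° found by touch.
- **Centring, top camera:** the network put the carrier's mid-point about 4 mm to the side, at the edge of its accuracy. The wrist picture and the scene camera did not show this.
- **Side force:** about 1.5 N across the slope remained at hand-in.

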